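# Shut the paper safe, then bring up the light table

### The arm

A 6-joint arm with a two-finger parallel gripper is mounted at the origin on the work surface. World frame = base frame: x ahead of the robot, y to its left, z up, the work surface at z = 0. Lengths are in mm, angles in degrees, forces in N, time in s.
With the tool pointing down it reaches from about 300 to 850 mm from the base axis. Payload 4.2 kg.
Tool frame: the origin (TCP) lies midway between the tips of the shut fingers; the grasp point (between the pads) lies 19 mm behind it; z points along the fingers, y is the line along which they close (so a half turn about z gives the same grasp; the last joint's range is limited). The gripper opens to 91 mm and grips with 3 to 60 N. Pads are 32 mm wide; open, the fingers measure 118 mm over their backs; the gripper's body (76 mm by 178 mm) begins 60 mm behind the grasp point.
Start: joints at [75.745, 18.312, 89.639, -0, 72.044, -1.146], TCP at [130.416, 560.031, 213.976] pointing down, gripper open.
Joint ranges: [-177.97, 177.97], [-48.28, 115.42], [12.27, 149.76], [-77.06, 257.06], [2.81, 150.46], [-146.56, 146.56]. Speed limits (degrees/s): [147.25, 147.25, 180, 180, 180, 180].

### API

Orientations are given as [roll, pitch, yaw] about the fixed x, y, z axes, in that order (R = Rz(yaw) Ry(pitch) Rx(roll)).
In Python, from workcell import env gives the robot as it stands.
- The arm moves only by the tool send_rows, never from a script. Its argument "steps" is a list that holds one entry, the list of rows, each a list of 5 numbers: the shift along the tool's x, y, z scaled (see below), then the turn about the tool's z scaled (see below), then the opening, from 0 (shut) to 1 (fully open). In form: [[[dx, dy, dz, yaw, fingers], ...]]. A call has 1 to 5 rows; each row shifts and turns the commanded pose from where the row before left it, along the tool's axes as they then stand; what a row does not reach is not made up. The controller multiplies each number of a shift by 0.04 m and each number of a turn by 0.12 rad. A row lasts 1/12 s, in which the tool goes at most 41.7 mm and 7.16 degrees, less where a joint would pass 70% of its speed; a pose out of reach is approached as far as the arm can. A call with a number of a shift or a turn outside -1 to 1 is refused whole. A call with a gripper value outside its range is refused whole. The fingers move at their own pace and stop on an object; "squeeze" is the grip in N (left out, the last holds). Time passes only in rows, so rows that do not move let the fingers close. It gives the time, the measured TCP pose, the force, the opening and the grip force at its end, in the units of the state.
- env.state(): the state, without advancing time (a new reading comes with each control period).
- env.grab_frame(name): name is "scene" or "side" or "wrist"; returns a dict with "pixels" (420x560x3 uint8, red, green, blue), "depth" (420x560 float32, mm along the optical axis (not along the pixel's ray), 0 where there is no reading), "intrinsics" (3x3 intrinsics, pixels), "cam_to_world" (4x4, takes a point from camera to world coordinates). Camera axes: x right, y down, z forward; pixel columns grow to the right and rows downward; lengths in mm; the calibration is good to about 2 mm. A picture is of the moment at which its call begins.
- env.job_done(): hands the job in; it is judged then, once.
The state is a dict: "time_s": time; "qpos": joint angles; "qvel": joint speeds; "effort": joint torques, N m; "ee_pos": TCP position; "ee_rot": TCP orientation; "force": force on the tool from outside, world axes, zero at the start; "torque": the same for the moment, N m; "gripper_width": finger opening in mm; "gripper_force": force on a finger pad.
Only numpy, scipy, OpenCV 4.12 (cv2) and the standard library are available. Lean on these libraries where they do the work, as an engineer would, in place of code of your own. Each camera call takes 0.05 s, during which the arm holds its last target. There are 200 camera calls.

### The job

The light table is about to be turned up, so first slide the black cover of the wooden paper safe fully shut over the light-sensitive sheets: press on its grey ribbed patch just hard enough that the thin cover follows and draw it home. Only then swing the dimmer lever on the grey box to its middle mark, straight up, and leave it there. Leave the pigment jar, the wash bottle and the palette knife where they are.

Things in the scene. Friction and masses are not known exactly. Their poses are not given: they have to be found in the camera images.
- safe: fixed wooden paper safe, 280 x 155 x 56 mm (x, y, z), brass corners; origin at the centre of its underside, z up. Front half (x -130 to +13 mm): compartment with a stack of cream sheets; rear half: fixed wooden deck, top at z 56 mm. A black cover slides in felt-lined grooves from under the deck towards the front wall, along this body's -x; its top is at z 49 mm
- safe_front (a point): middle of the top of the safe's front wall (10 mm thick; side walls 8 mm; all 56 mm high). Narrow lips on the side walls leave 125 mm of the cover's 137 mm width free from above
- cover (a joint): travel in m of the flat black cover (165 x 137 x 5 mm, no handle, rear end always under the deck): 0 fully open, 0.105 fully shut, leading edge at the front wall, a firm stop. It stays where it is left. Its drag, 3 to 5 N when open, grows by a further 2 N towards shut as it enters the felt. It is thin: over 36 N of contact force (about 28 N felt at the wrist) cracks it
- cover_patch (a point): centre of the grey ribbed finger patch (30 mm along the travel, 76 mm across; ribs under 1 mm) on the cover's top face, 24.5 mm behind its leading edge; moves with the cover. Nothing to hook behind: a fingertip moves it by friction only (coefficient 0.45 to 0.75); pressed too lightly it slips, and a slow or halting pull creeps more than one stroke at 5 to 10 cm/s
- dimmer_box: dimmer of the light table, a fixed grey box 130 x 80 x 34 mm with a black top plate and two rounded quadrant cheeks beside the lever (up to z 72 mm, outer faces 38 mm apart in y); origin at the centre of its underside, z up. The lever swings in this body's x-z plane. Marks across the cheeks: four black, and at the very top the yellow middle mark
- dimmer (a joint): angle in rad of the dimmer lever: 0 = off, leaning 0.7 rad to this box's -x; 0.7 = straight up, at the yellow middle mark; 1.4 = full, leaning 0.7 rad to +x. It has friction (about 2 N at the handle) and stays where it is left
- dimmer_knob (a point): centre of the lever's black T-handle, a cylinder of 18 mm diameter and 36 mm length lying along the box's y axis, on a steel bar, 90 mm from the hinge; it can be pinched across its two ends or pushed
- dimmer_hinge (a point): hinge axis of the lever (along the box's y), 30 mm above the box's underside
- pigment_jar: bystander: orange pigment jar with a dark red lid, 42 mm diameter, 48 mm high, standing on the safe's rear deck; origin at the centre of its underside
- wash_bottle: bystander: white squeeze bottle with green spout cap, 64 mm diameter, 150 mm high, standing on the table beside the dimmer box; origin at the centre of its underside
- palette_knife: bystander: palette knife with blue handle, 200 mm long, lying on the table beside the safe, its length along its x

How it is judged:
By the outcome, as a careful person would: the job done as asked, in the order asked, and still so for the second after the job is handed in, with the robot touching nothing.
It also fails if it takes over 67 s, if anything falls off the work surface, if the arm or the gripper's body presses on something with over 40 N, if the wrist force passes 120 N, or if a joint passes its speed limit or range.

## Working session

There is one attempt and no reset: what is moved stays moved. The work goes in short steps, Python scripts to look and compute and a tool call to move; the robot and the scene stay as the last step left them, time stands still between calls to the robot, and variables do not carry over. Pictures are saved under pics/ and viewed, at most 10 in all, crops included, and the job is handed in when it is done.

Besides the shell and the picture viewer there is one more tool, called after "Request:" as name(argument=value, ...), one argument or row to a line, values as JSON. send_rows: Moves the arm, as the interface text tells. Shifts and turns lie within -1 to 1; 1 stands for 0.04 m of shift or 0.12 rad of turn. Its arguments: {"type":"object","properties":{"steps":{"type":"array"},"squeeze":{"type":"number"}},"required":["steps"]}

```bash
mkdir -p pics
cat > h.py <<'E'
import numpy as np, cv2
from workcell import env
def grab(n):
    f=env.grab_frame(n); return {k:np.array(v) for k,v in f.items()}
def pts(f):
    K=f["intrinsics"];d=f["depth"];v,u=np.indices(d.shape)
    p=np.stack([(u-K[0,2])/K[0,0]*d,(v-K[1,2])/K[1,1]*d,d,np.ones_like(d)],-1)
    return (p@f["cam_to_world"].T)[...,:3]
def save(f,n): cv2.imwrite("pics/"+n,f["pixels"][...,::-1])
E
python3 - <<'E'
from h import *
a=grab("scene");b=grab("side")
np.savez("a.npz",**a);np.savez("b.npz",**b)
save(a,"scene1.png");save(b,"side1.png")
print(env.state())
for f in(a,b):print(f["cam_to_world"].round(2).tolist(),f["intrinsics"].tolist())
E
```

```text
{'time_s': 0.1, 'qpos': array([ 7.57456906e+01,  1.83483450e+01,  8.97002060e+01, -1.58959916e-03,
        7.20432974e+01, -1.14551050e+00]), 'qvel': array([ 0.04188939, -0.14420461, -0.19162015,  0.04469024,  0.08324959,
        0.02537454]), 'effort': array([-4.20067699e-04, -4.13336563e+01, -2.32512367e+01,  7.28504523e-02,
        4.21635574e-02, -6.42707596e-05]), 'ee_pos': array([130.30244771, 559.57445997, 213.19531961]), 'ee_rot': array([-1.79908140e+02, -3.25114852e-04,  1.66891692e+02]), 'force': array([ 0.34331194, -0.16497663,  0.15416139]), 'torque': array([0.00263232, 0.03465459, 0.02676353]), 'gripper_force': 0.0, 'gripper_width': 91.77989435278003}
[[-0.17, 0.61, -0.77, 1341.79], [0.99, 0.12, -0.12, 156.45], [0.02, -0.78, -0.63, 701.11], [0.0, 0.0, 0.0, 1.0]] [[539.2148068262567, 0.0, 286.17822527234586], [0.0, 539.2148068262567, 212.24983134577977], [0.0, 0.0, 1.0]]
[[-0.99, -0.08, 0.06, 506.88], [-0.1, 0.76, -0.64, 556.03], [0.01, -0.64, -0.77, 703.59], [0.0, 0.0, 0.0, 1.0]] [[428.8909584808418, 0.0, 271.1516162537772], [0.0, 428.8909584808418, 211.31514456836615], [0.0, 0.0, 1.0]]
```

View pics/scene1.png

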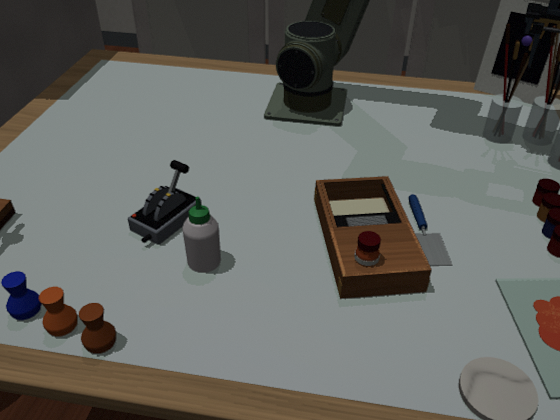

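View pics/side1.png

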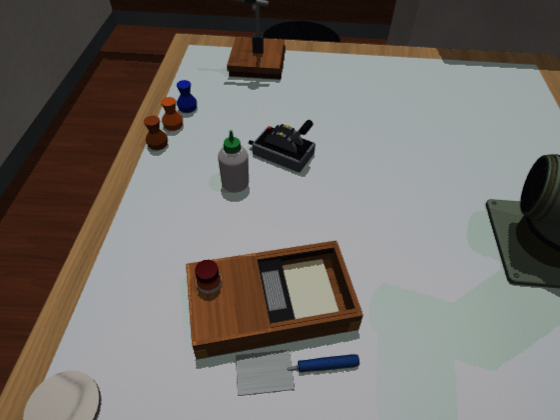

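The scene view shows the safe at about (370,235), its open compartment facing the robot and the grey patch at (365,221). The dimmer is at (165,210) with its knob at (179,166), and the bottle is at (202,240). In the side view the patch is at (274,290), the knob at (306,127), the jar at (207,277) and the knife at (300,368).

```bash
cat > m.py <<'E'
from h import *
a=dict(np.load("a.npz"));b=dict(np.load("b.npz"))
for nm,f,sb,db in(("scene",a,(305,165,440,300),(120,150,205,250)),("side",b,(175,235,365,355),(245,115,322,172))):
    P=pts(f);px=f["pixels"].astype(int)
    def box(bx):
        m=np.zeros(P.shape[:2],bool);m[bx[1]:bx[3],bx[0]:bx[2]]=1;return m&(f["depth"]>0)
    m=box(sb)&(abs(P[...,2]-56)<5)
    q=P[m];r=cv2.minAreaRect(q[:,:2].astype(np.float32))
    print(nm,"safe top",r,m.sum(),np.median(q[:,2]))
    print(cv2.boxPoints(r).round(1).tolist())
    # patch: grey, neutral, z ~49
    mx=px.max(-1);mn=px.min(-1)
    g=box(sb)&(abs(P[...,2]-49)<6)&(mx-mn<22)&(mx>55)
    n,l,s,c=cv2.connectedComponentsWithStats(g.astype(np.uint8));k=1+s[1:,4].argmax()
    q=P[l==k];print("patch",s[k],c[k],np.median(q,0).round(1),cv2.minAreaRect(q[:,:2].astype(np.float32)))
    m=box(db);q=P[m&(P[...,2]>24)&(P[...,2]<40)]
    print("dimmer plate",cv2.minAreaRect(q[:,:2].astype(np.float32)),len(q))
    q=P[m&(P[...,2]>85)&(P[...,2]<125)]
    print("knob",np.median(q,0),q.min(0),q.max(0),len(q))
    u=(P[...,2]>-99)&m
    t=box((180,190,225,275) if nm=="scene" else (215,125,252,192));q=P[t&(P[...,2]>60)&(P[...,2]<90)];print("bottle",cv2.minEnclosingCircle(q[:,:2].astype(np.float32)))
E
python3 m.py
```

```text
scene safe top ((540.928466796875, 188.67037963867188), (286.1357421875, 156.04132080078125), 16.73066520690918) 4677 55.415893840185845
[[381.5, 222.1999969482422], [426.3999938964844, 72.80000305175781], [700.4000244140625, 155.10000610351562], [655.5, 304.6000061035156]]
patch [347 216  41  11 329] [366.59878419 220.52583587] [534.6 187.   48.7] ((533.9298095703125, 187.00584411621094), (29.02646255493164, 75.08650207519531), 15.682894706726074)
dimmer plate ((553.30322265625, -206.48196411132812), (81.63973999023438, 134.38621520996094), 64.95594787597656) 1171
knob [ 665.62704694 -110.55728472  103.10320708] [ 493.28970861 -207.49984238   85.00253752] [686.32064653 -87.44275347 124.91503628] 738
bottle ((605.2978515625, -130.2900390625), 88.62887573242188)
side safe top ((540.650634765625, 189.62741088867188), (280.01580810546875, 157.04037475585938), 16.477113723754883) 7495 55.356784160135135
[[384.1000061035156, 225.1999969482422], [428.70001220703125, 74.5999984741211], [697.2000122070312, 154.0], [652.5999755859375, 304.6000061035156]]
patch [262 270  25  41 678] [273.47935103 290.22713864] [536.1 190.1  48.9] ((536.4736328125, 188.07691955566406), (30.217227935791016, 77.54878234863281), 16.483272552490234)
dimmer plate ((550.7610473632812, -207.86767578125), (82.27225494384766, 130.7115478515625), 66.96947479248047) 927
knob [ 504.10805123 -175.70623294  106.38128979] [ 488.79138233 -203.16294217   85.0908498 ] [626.49264626 -89.65007407 113.2202908 ] 152
bottle ((650.1912231445312, -99.6405258178711), 31.800491333007812)
```

Request:
send_rows(
  steps=[
    [[0,0,0,1,0],[0,0,0,1,0],[0,0,0,1,0],[0,0,0,1,0],[0,0,0,1,0]],
  ],
  squeeze=30,
)

```text
time_s: 0.52
ee_pos: [130.3, 559.7, 213.5]
ee_rot: [-179.9, 0.0, 132.2]
force: [0.2, -0.6, 0.1]
gripper_width: 60.8
gripper_force: 0.0
```

Request:
send_rows(
  steps=[
    [[0,0,0,1,0],[0,0,0,1,0],[0,0,0,1,0],[0,0,0,0.8,0],[0,0,0,0,0]],
  ],
)

```text
time_s: 0.93
ee_pos: [130.4, 559.8, 213.5]
ee_rot: [-180.0, 0.0, 106.3]
force: [-0.5, -0.3, 0.4]
gripper_width: 27.6
gripper_force: 0.0
```

```bash
cat >> h.py <<'E'
from scipy.spatial.transform import Rotation as Ro
def togo(t):
    s=env.state();R=Ro.from_euler("xyz",s["ee_rot"],degrees=True).as_matrix()
    print("t",round(s["time_s"],2),"pos",s["ee_pos"].round(1),"rot",s["ee_rot"].round(2),"F",s["force"].round(1),"w",round(s["gripper_width"],1))
    print("units in tool axes to",t,(R.T@(np.array(t)-s["ee_pos"])/40).round(2))
E
cat > knob.py <<'E'
from h import *
import sys
# knob/lever points in both views, near box centre; box frame
for nm in("a","b"):
    f=dict(np.load(nm+".npz"));P=pts(f)
    C=np.array([552,-207.]);y=np.radians(-24);ex=np.array([np.cos(y),np.sin(y)]);ey=np.array([-ex[1],ex[0]])
    d=P[...,:2]-C;X=d@ex;Y=d@ey;Z=P[...,2]
    m=(abs(X)<85)&(abs(Y)<60)&(f["depth"]>0)
    k=m&(Z>84)&(Z<130)
    print(nm,"knob X",X[k].min(),np.median(X[k]),X[k].max(),"Y",Y[k].min(),np.median(Y[k]),Y[k].max(),"Z",Z[k].min(),Z[k].max(),k.sum())
    k=m&(Z>45)&(Z<80)&(abs(Y)<28)
    print("cheeks X",np.percentile(X[k],[2,98]),"Y",np.percentile(Y[k],[2,50,98]),"zmax",np.percentile(Z[k],99))
    top=m&(Z>29)&(Z<39);q=np.stack([X[top],Y[top]],-1).astype(np.float32);print("plate",cv2.minAreaRect(q),np.percentile(q,[1,99],axis=0))
E
python3 knob.py; python3 -c "
from h import *;togo([534,187,213])"
```

```text
a knob X -60.78473999505154 -45.759220009629296 -31.369754305760264 Y -20.291133790760455 -0.07527106731520486 17.571953378548173 Z 84.13327806456175 112.44103845980112 205
cheeks X [-32.40416511  37.85416043] Y [-20.25964783   0.41901295  18.06372208] zmax 77.49871311693146
plate ((2.109588623046875, 0.17728805541992188), (79.92578887939453, 132.01446533203125), 88.84812927246094) [[-60.98015442 -37.90510445]
 [ 66.29675217  38.23031826]]
b knob X -63.28133503612761 -55.81483040922691 -36.72122697268563 Y -20.369882024186722 3.802904480286059 16.575130632666756 Z 85.09084979824888 113.22029080470156 127
cheeks X [-37.13128906  31.78510547] Y [-21.22341179   9.57428061  18.17538764] zmax 77.1013534199963
plate ((-1.0338058471679688, -1.1805191040039062), (130.11141967773438, 82.15423583984375), 1.2553898096084595) [[-65.17133865 -39.72298985]
 [ 62.22170868  38.34804878]]
t 0.93 pos [130.4 559.8 213.5] rot [-1.7998e+02  4.0000e-02  1.0630e+02] F [-0.5 -0.3  0.4] w 27.6
units in tool axes to [534, 187, 213] [-11.78   7.07   0.02]
```

Request:
send_rows(
  steps=[
    [[-0.84,0.5,0,0,0],[-0.84,0.5,0,0,0],[-0.84,0.5,0,0,0],[-0.84,0.5,0,0,0],[-0.84,0.5,0,0,0]],
  ],
)

```text
time_s: 1.35
ee_pos: [274.6, 425.6, 213.8]
ee_rot: [-180.0, 0.0, 106.6]
force: [0.4, 0.6, 0.1]
gripper_width: 0.3
gripper_force: 0.0
```

Request:
send_rows(
  steps=[
    [[-0.84,0.5,0,0,0],[-0.84,0.5,0,0,0],[-0.84,0.5,0,0,0],[-0.84,0.5,0,0,0],[-0.84,0.5,0,0,0]],
  ],
)

```text
time_s: 1.77
ee_pos: [418.1, 292.5, 213.9]
ee_rot: [-180.0, -0.0, 106.6]
force: [0.1, 0.7, 0.2]
gripper_width: 0.4
gripper_force: 0.0
```

Request:
send_rows(
  steps=[
    [[-0.84,0.5,0,0,0],[-0.84,0.5,0,0,0],[-0.84,0.5,0,0,0],[-0.84,0.5,0,0,0],[0,0,0,0,0]],
  ],
)

```text
time_s: 2.18
ee_pos: [536.3, 183.1, 213.3]
ee_rot: [179.9, 0.2, 106.2]
force: [0.4, 0.1, 0.3]
gripper_width: 0.3
gripper_force: 0.0
```

```bash
python3 -c "
from h import *;togo([534,187,60])"
```

```text
t 2.18 pos [536.3 183.1 213.3] rot [179.89   0.18 106.23] F [0.4 0.1 0.3] w 0.3
units in tool axes to [534, 187, 60] [ 0.12 -0.04  3.83]
```

Request:
send_rows(
  steps=[
    [[0.12,-0.04,0.8,0,0],[0,0,0.8,0,0],[0,0,0.8,0,0],[0,0,0.8,0,0],[0,0,0.5,0,0]],
  ],
)

```text
time_s: 2.6
ee_pos: [526.6, 191.5, 62.7]
ee_rot: [-179.7, 0.0, 106.5]
force: [-0.7, -1.1, -0.0]
gripper_width: 0.8
gripper_force: 0.0
```

Request:
send_rows(
  steps=[
    [[0,0,0.1,0,0],[0,0,0,0,0]],
  ],
)

```text
time_s: 2.77
ee_pos: [527.7, 191.8, 60.6]
ee_rot: [-179.8, -0.0, 106.5]
force: [0.5, -0.5, 0.6]
gripper_width: 0.5
gripper_force: 0.0
```

```bash
python3 -c "
from h import *;togo([534,187,50]);f=grab('side');save(f,'side2.png');np.savez('c.npz',**f);cv2.imwrite('pics/crop2.png',cv2.resize(f['pixels'][190:360,160:400,::-1],None,fx=3,fy=3))"
```

```text
t 2.77 pos [527.7 191.8  60.6] rot [-179.79   -0.    106.48] F [ 0.5 -0.5  0.6] w 0.5
units in tool axes to [534, 187, 50] [-0.16  0.12  0.26]
```

View pics/crop2.png

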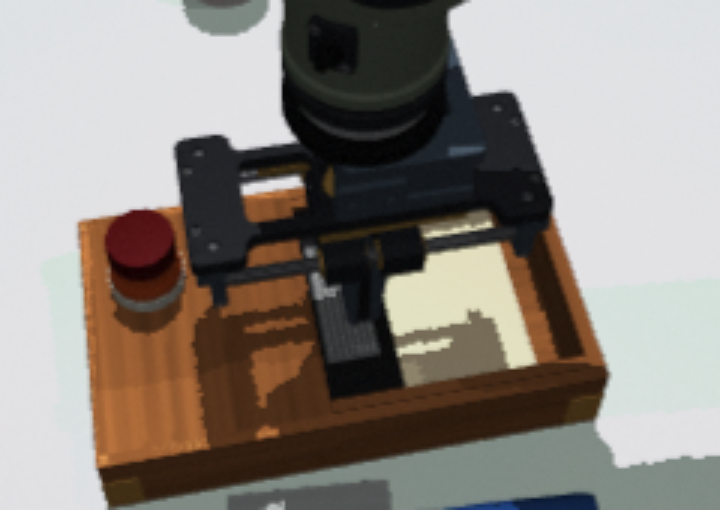

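The crop shows the shut fingers over the patch at about crop pixel (365,305), slightly towards the front, with the jar at (140,250) clear of the gripper. I'll correct the position and descend.

Request:
send_rows(
  steps=[
    [[-0.15,0.12,0.1,0,0],[0,0,0.05,0,0],[0,0,0,0,0]],
  ],
)

```text
time_s: 3.07
ee_pos: [536.1, 187.5, 56.8]
ee_rot: [179.9, -0.0, 106.4]
force: [-0.9, -0.3, -0.3]
gripper_width: 0.4
gripper_force: 0.0
```

Request:
send_rows(
  steps=[
    [[0,0,0.05,0,0],[0,0,0.03,0,0],[0,0,0,0,0]],
  ],
)

```text
time_s: 3.32
ee_pos: [535.0, 187.5, 52.8]
ee_rot: [-180.0, -0.0, 106.4]
force: [-0.2, 0.2, 0.5]
gripper_width: 0.2
gripper_force: 0.0
```

Request:
send_rows(
  steps=[
    [[0,0,0.04,0,0],[0,0,0,0,0],[0,0,0,0,0]],
  ],
)

```text
time_s: 3.57
ee_pos: [535.0, 187.5, 51.1]
ee_rot: [-180.0, -0.0, 106.4]
force: [-0.3, 0.6, 0.1]
gripper_width: 0.4
gripper_force: 0.0
```

Request:
send_rows(
  steps=[
    [[0,0,0.03,0,0],[0,0,0,0,0]],
  ],
)

```text
time_s: 3.73
ee_pos: [535.0, 187.5, 49.8]
ee_rot: [-180.0, -0.0, 106.4]
force: [0.0, 0.3, 0.5]
gripper_width: 0.2
gripper_force: 0.0
```

Request:
send_rows(
  steps=[
    [[0,0,0.02,0,0],[0,0,0,0,0]],
  ],
)

```text
time_s: 3.9
ee_pos: [535.2, 187.5, 49.3]
ee_rot: [180.0, -0.0, 106.4]
force: [-0.4, -0.5, 2.4]
gripper_width: 0.5
gripper_force: 0.7
```

Request:
send_rows(
  steps=[
    [[0,0,0.02,0,0],[0,0,0,0,0]],
  ],
)

```text
time_s: 4.07
ee_pos: [535.2, 187.5, 49.2]
ee_rot: [180.0, -0.0, 106.4]
force: [-2.7, -1.0, 7.3]
gripper_width: 0.2
gripper_force: 3.2
```

Request:
send_rows(
  steps=[
    [[0,0,0.02,0,0],[0,0,0,0,0]],
  ],
)

```text
time_s: 4.23
ee_pos: [535.4, 187.6, 49.2]
ee_rot: [179.9, -0.0, 106.4]
force: [-3.4, -1.7, 11.2]
gripper_width: 0.5
gripper_force: 5.4
```

Request:
send_rows(
  steps=[
    [[0,0,0.02,0,0],[0,0,0,0,0]],
  ],
)

```text
time_s: 4.4
ee_pos: [535.9, 187.7, 49.1]
ee_rot: [179.9, -0.0, 106.4]
force: [-2.5, -1.3, 15.1]
gripper_width: 0.3
gripper_force: 7.2
```

Request:
send_rows(
  steps=[
    [[0,0,0.025,0,0],[0,0,0,0,0]],
  ],
)

```text
time_s: 4.57
ee_pos: [536.8, 188.0, 49.1]
ee_rot: [179.7, -0.0, 106.4]
force: [-3.3, -1.1, 18.1]
gripper_width: 0.8
gripper_force: 9.3
```

Request:
send_rows(
  steps=[
    [[0,-0.1,0,0,0],[0,-0.15,0,0,0],[0,-0.15,0,0,0]],
  ],
)

```text
time_s: 4.82
ee_pos: [525.0, 184.5, 49.2]
ee_rot: [179.2, -0.0, 106.4]
force: [4.0, 1.2, 12.2]
gripper_width: 0.6
gripper_force: 6.1
```

Request:
send_rows(
  steps=[
    [[0,-0.14,0.025,0,0],[0,-0.14,0.02,0,0],[0,-0.14,0,0,0]],
  ],
)

```text
time_s: 5.07
ee_pos: [510.9, 180.3, 49.1]
ee_rot: [179.0, -0.0, 106.4]
force: [5.5, 0.3, 21.3]
gripper_width: 0.4
gripper_force: 10.4
```

Request:
send_rows(
  steps=[
    [[0,-0.15,0,0,0],[0,-0.15,0,0,0],[0,-0.15,0,0,0],[0,-0.15,0,0,0]],
  ],
)

```text
time_s: 5.4
ee_pos: [488.2, 173.6, 49.0]
ee_rot: [178.9, -0.0, 106.4]
force: [5.5, 0.0, 21.0]
gripper_width: 0.5
gripper_force: 10.7
```

Request:
send_rows(
  steps=[
    [[0,-0.15,0,0,0],[0,-0.15,0.005,0,0],[0,-0.15,0,0,0],[0,-0.15,0,0,0]],
  ],
)

```text
time_s: 5.73
ee_pos: [465.9, 167.0, 49.0]
ee_rot: [178.8, 0.0, 106.4]
force: [5.1, 0.1, 23.6]
gripper_width: 0.3
gripper_force: 11.7
```

Request:
send_rows(
  steps=[
    [[0,-0.15,0,0,0],[0,-0.15,0,0,0],[0,-0.15,0,0,0]],
  ],
)

```text
time_s: 5.98
ee_pos: [449.1, 162.0, 49.0]
ee_rot: [178.8, 0.0, 106.4]
force: [7.2, 0.2, 24.8]
gripper_width: 0.7
gripper_force: 12.1
```

Request:
send_rows(
  steps=[
    [[0,-0.12,0,0,0],[0,-0.08,0,0,0]],
  ],
)

```text
time_s: 6.15
ee_pos: [441.3, 159.7, 49.0]
ee_rot: [178.8, 0.0, 106.4]
force: [6.5, -0.4, 24.6]
gripper_width: 0.7
gripper_force: 12.0
```

Request:
send_rows(
  steps=[
    [[0,-0.1,0,0,0],[0,-0.08,-0.005,0,0]],
  ],
)

```text
time_s: 6.32
ee_pos: [437.0, 158.6, 49.1]
ee_rot: [178.5, -0.0, 106.4]
force: [11.7, 1.8, 15.2]
gripper_width: 0.5
gripper_force: 7.2
```

The tangential force jumped as expected at the stop. I'll lift off and look.

Request:
send_rows(
  steps=[
    [[0,0.03,-0.3,0,0],[0,0,-0.8,0,0],[0,0,-1,0,0],[0,0,-1,0,0],[0.0,0.9,-0.5,0,0]],
  ],
)

```text
time_s: 6.73
ee_pos: [458.2, 164.9, 192.8]
ee_rot: [179.9, -0.0, 106.4]
force: [0.8, -0.2, -0.5]
gripper_width: 0.7
gripper_force: 0.0
```

```bash
cat > chk.py <<'E'
from h import *
for n in("side","scene"):
    f=grab(n);np.savez(n+"3.npz",**f);P=pts(f);px=f["pixels"].astype(int)
    d=P[...,:2]-[540.8,189.2];y=np.radians(16.5);X=d@[np.cos(y),np.sin(y)];Y=d@[-np.sin(y),np.cos(y)]
    g=(abs(P[...,2]-49)<6)&(X>-135)&(X<12)&(abs(Y)<60)&(np.ptp(px,axis=-1)<22)&(px.max(-1)>55)
    k=cv2.connectedComponentsWithStats(g.astype(np.uint8));i=1+k[2][1:,4].argmax();m=k[1]==i
    print(n,"patch X",np.percentile(X[m],[2,50,98]).round(1),"Y",np.percentile(Y[m],[2,98]).round(1),m.sum(),k[3][i])
    save(f,n+"3.png")
    if n=="side":cv2.imwrite('pics/crop3.png',cv2.resize(f['pixels'][190:360,160:400,::-1],None,fx=3,fy=3))
E
python3 chk.py
```

```text
side patch X [-120.1 -105.1  -90.2] Y [-36.8  35.6] 659 [329.78300455 280.4522003 ]
scene patch X [-120.  -105.   -90.8] Y [-36.4  34.6] 303 [355.30033003 189.77887789]
```

View pics/crop3.png

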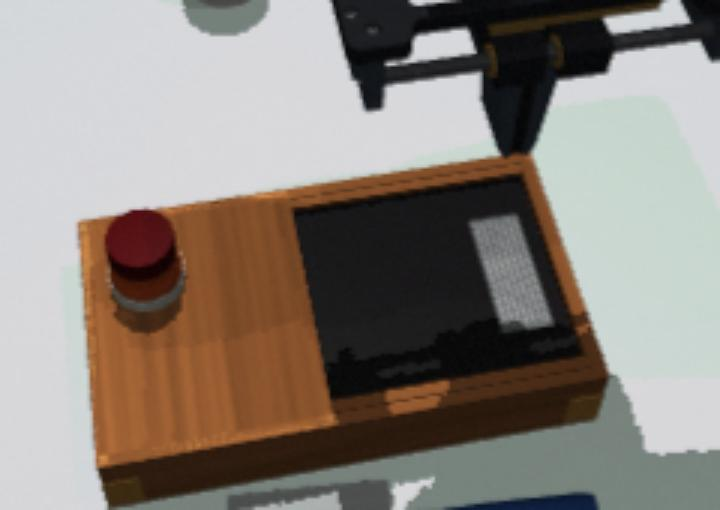

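The cover is shut: the patch is centred at x -105 of the safe (expected -105.5), its leading edge is at the front wall, and the jar hasn't moved. Next is the dimmer.

Request:
send_rows(
  steps=[
    [[0,0,-0.2,-1,0.7],[0,0,-0.2,-1,0.7],[0,0,-0.1,-1,0.7],[0,0,0,-1,0.7],[0,0,0,-1,0.7]],
  ],
)

```text
time_s: 7.25
ee_pos: [461.2, 165.7, 207.4]
ee_rot: [-180.0, -0.0, 141.1]
force: [0.3, 0.4, -0.2]
gripper_width: 30.9
gripper_force: 0.0
```

Request:
send_rows(
  steps=[
    [[0,0,0,-1,0.7],[0,0,0,-1,0.7],[0,0,0,-0.2,0.7],[-0.5,-0.84,0,0,0.7],[-0.5,-0.84,0,0,0.7]],
  ],
)

```text
time_s: 7.67
ee_pos: [470.2, 88.5, 207.3]
ee_rot: [-180.0, -0.0, 156.0]
force: [0.7, 0.6, 0.1]
gripper_width: 63.0
gripper_force: 0.0
```

Request:
send_rows(
  steps=[
    [[-0.5,-0.84,0,0,0.7],[-0.5,-0.84,0,0,0.7],[-0.5,-0.84,0,0,0.7],[-0.5,-0.84,0,0,0.7],[0,0,0,0,0.7]],
  ],
)

```text
time_s: 8.08
ee_pos: [489.1, -73.1, 207.4]
ee_rot: [-179.8, 0.1, 155.4]
force: [-0.8, 0.7, -0.3]
gripper_width: 64.1
gripper_force: 0.0
```

```bash
sed -i 's/for nm in("a","b")/for nm in("scene3","side3","wr")/; s/f=dict(np.load(nm+".npz"))/f=grab("wrist") if nm=="wr" else dict(np.load(nm+".npz"))\n    nm=="wr" and save(f,"wr4.png")/; s/552,-207\./552.1,-208.1/' knob.py; python3 knob.py; python3 -c "
from h import *;togo([502.8,-186.1,130])"
```

```text
scene3 knob X -60.50837238633023 -46.51645773071015 -30.530418072693283 Y -18.975081891147582 0.7158984469199082 18.861167682278396 Z 84.19416636691642 113.20211418433644 208
cheeks X [-32.74745835  37.38359667] Y [-19.63897702   1.53104919  18.97596566] zmax 77.15111687664754
plate ((2.104656219482422, -0.050628662109375), (132.0482940673828, 81.36297607421875), 0.1060604378581047) [[-60.05108826 -36.75402084]
 [ 66.38453964  39.41777519]]
side3 knob X -63.6622824888855 -56.93960880053794 -37.58016183743931 Y -19.29765717348205 4.6571626855923425 18.35606444464344 Z 84.50777867339707 112.15774156345344 127
cheeks X [-38.19919857  31.481603  ] Y [-20.12081361  10.20263048  18.93462171] zmax 76.83640003316732
plate ((-1.7683868408203125, -0.3737678527832031), (130.3531494140625, 81.31951141357422), 0.02238921821117401) [[-65.74663467 -37.64553833]
 [ 61.5069603   39.36271095]]
wr knob X -61.32422835961307 -60.23616323324536 -57.95125149944383 Y -13.300080817346894 -10.220356624362367 -6.570366181735956 Z 99.60900560656921 108.22842317922169 51
cheeks X [28.05790943 37.54377458] Y [15.48381939 17.02081502 17.29572056] zmax 60.3678092542637
plate ((-3.2212600708007812, -1.6161689758300781), (121.5048599243164, 79.60065460205078), 0.37054118514060974) [[-63.17950016 -40.31832615]
 [ 54.03311623  37.7711237 ]]
t 8.13 pos [488.6 -70.2 207.3] rot [-1.7997e+02 -3.0000e-02  1.5546e+02] F [0.9 1.2 0.7] w 63.5
units in tool axes to [502.8, -186.1, 130] [-1.53 -2.49  1.93]
```

View pics/wr4.png

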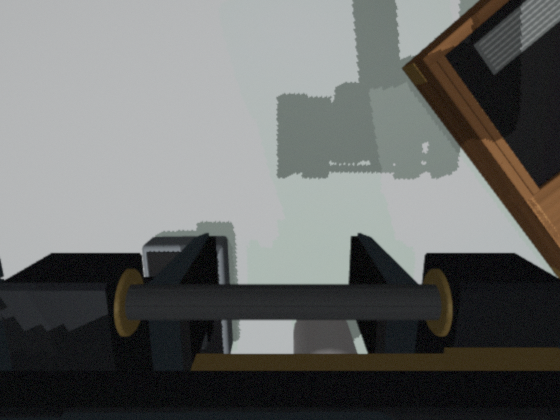

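The wrist view shows the open fingers either side of the picture centre, with the edge of the dimmer box at about (185,260) and the safe's front corner at the upper right. The box centre and yaw agree across the views, so I'll go over the knob.

Request:
send_rows(
  steps=[
    [[-0.5,-0.83,0,-0.07,0.7],[-0.5,-0.83,0,0,0.7],[-0.5,-0.83,0,0,0.7],[0,0,0.5,0,0.7],[0,0,0.5,0,0.7]],
  ],
)

```text
time_s: 8.55
ee_pos: [504.4, -183.6, 167.8]
ee_rot: [180.0, 0.1, 156.1]
force: [0.3, -0.1, -0.6]
gripper_width: 63.7
gripper_force: 0.0
```

Request:
send_rows(
  steps=[
    [[0,0,0.5,0,0.7],[0,0,0.2,0,0.7],[0,0,0,0,0.7]],
  ],
)

```text
time_s: 8.8
ee_pos: [502.0, -181.0, 137.7]
ee_rot: [180.0, -0.3, 156.4]
force: [-0.4, 0.4, 0.0]
gripper_width: 63.7
gripper_force: 0.0
```

```bash
python3 -c "
from h import *;togo([502.8,-186.1,84]);f=grab('side');g=grab('scene');cv2.imwrite('pics/crop5.png',np.hstack([cv2.resize(x[...,::-1],(400,400)) for x in(f['pixels'][70:190,220:340],g['pixels'][130:250,110:230])]))"
```

```text
t 8.8 pos [ 502.  -181.   137.7] rot [179.99  -0.31 156.37] F [-0.4  0.4  0. ] w 63.7
units in tool axes to [502.8, -186.1, 84] [-0.08 -0.11  1.34]
```

View pics/crop5.png

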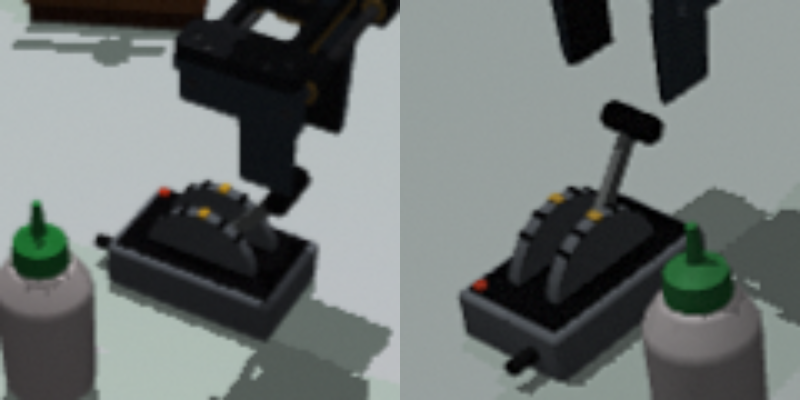

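Both crops show the open fingers straddling the T-handle from above (left crop knob at (285,190), right crop at (632,122)), and the bottle is clear. I'll descend and pinch.

Request:
send_rows(
  steps=[
    [[-0.08,-0.11,0.5,0,0.7],[0,0,0.5,0,0.7],[0,0,0.34,0,0.7],[0,0,0,0,0.7]],
  ],
)

```text
time_s: 9.23
ee_pos: [503.8, -187.1, 85.2]
ee_rot: [180.0, -0.2, 156.4]
force: [-0.1, -0.2, -0.0]
gripper_width: 64.1
gripper_force: 0.0
```

Request:
send_rows(
  steps=[
    [[0,0,0,0,0.25],[0,0,0,0,0.25],[0,0,0,0,0.25],[0,0,0,0,0.25],[0,0,0,0,0.25]],
  ],
  squeeze=12,
)

```text
time_s: 9.65
ee_pos: [504.9, -188.7, 87.4]
ee_rot: [-179.9, 0.1, 156.4]
force: [-1.0, -0.9, 3.8]
gripper_width: 36.2
gripper_force: 12.0
```

```bash
python3 -c "
from h import *;togo([552.1,-208.1,101])"
```

```text
t 9.65 pos [ 504.9 -188.7   87.4] rot [-1.7992e+02  1.2000e-01  1.5642e+02] F [-1.  -0.9  3.8] w 36.2
units in tool axes to [552.1, -208.1, 101] [-1.28  0.03 -0.34]
```

Request:
send_rows(
  steps=[
    [[-0.16,0,-0.1,0,0.25],[-0.16,0,-0.09,0,0.25],[-0.16,0,-0.07,0,0.25],[-0.16,0,-0.06,0,0.25]],
  ],
)

```text
time_s: 9.98
ee_pos: [526.5, -198.1, 99.3]
ee_rot: [-179.9, -0.3, 156.4]
force: [-5.4, -0.9, 1.4]
gripper_width: 35.9
gripper_force: 12.0
```

Request:
send_rows(
  steps=[
    [[-0.16,0,-0.04,0,0.25],[-0.16,0,-0.03,0,0.25],[-0.16,0,-0.015,0,0.25],[-0.16,0.03,0,0,0.25],[0,0,0,0,0.25]],
  ],
)

```text
time_s: 10.4
ee_pos: [552.7, -209.7, 103.9]
ee_rot: [-179.8, 0.1, 156.4]
force: [-3.5, -5.9, 4.9]
gripper_width: 35.9
gripper_force: 12.0
```

```bash
python3 -c "
from h import *;togo([552.1,-208.1,104])"
```

```text
t 10.4 pos [ 552.7 -209.7  103.9] rot [-1.7981e+02  1.0000e-01  1.5642e+02] F [-3.5 -5.9  4.9] w 35.9
units in tool axes to [552.1, -208.1, 104] [ 0.03  0.03 -0.  ]
```

Request:
send_rows(
  steps=[
    [[0,0,0,0,0.7],[0,0,0,0,0.7],[0,0,0,0,0.7],[0,0,-0.5,0,0.7],[0,0,-0.8,0,0.7]],
  ],
)

```text
time_s: 10.82
ee_pos: [550.0, -206.0, 151.7]
ee_rot: [180.0, -0.5, 156.4]
force: [0.8, 0.3, 0.1]
gripper_width: 62.9
gripper_force: 0.0
```

Request:
send_rows(
  steps=[
    [[0,0,-1,0,0.7],[0.9,0,-0.4,0,0.7],[1,0,0,0,0.7],[1,0,0,0,0.7],[0.5,0,0,0,0.7]],
  ],
)

```text
time_s: 11.23
ee_pos: [423.5, -150.7, 210.7]
ee_rot: [180.0, -0.1, 156.4]
force: [-1.1, -0.3, -0.3]
gripper_width: 64.2
gripper_force: 0.0
```

```bash
cat > lev.py <<'E'
from h import *
im=[]
C=np.array([552.1,-208.1]);y=np.radians(-24);ex=np.array([np.cos(y),np.sin(y)]);ey=np.array([-ex[1],ex[0]])
for nm,b in(("side",(220,70)),("scene",(110,130))):
    f=grab(nm);P=pts(f);d=P[...,:2]-C;X=d@ex;Y=d@ey;Z=P[...,2]
    m=(abs(X)<85)&(abs(Y)<60)&(f["depth"]>0)
    k=m&(Z>104)&(Z<135);c=m&(Z>45)&(Z<80)&(abs(Y)<28);p=m&(Z>29)&(Z<39)
    q=lambda a:np.percentile(a,[1,50,99]).round(1)
    print(nm,"knob X",q(X[k]),"Y",q(Y[k]),"Z",q(Z[k]),k.sum(),"cheek X",q(X[c]),"plate X",q(X[p]))
    px=f["pixels"].astype(int);ye=m&(px[...,0]-px[...,2]>60)&(px[...,1]-px[...,2]>30)&(Z>55);print("yellow",X[ye].mean().round(1),Y[ye].mean().round(1),Z[ye].mean().round(1),ye.sum())
    # reproject vertical lever axis: knob expected ends if exactly straight up, top/bottom
    T=np.linalg.inv(f["cam_to_world"])
    def pr(x,yy,z):
        w=T@np.r_[C+x*ex+yy*ey,z,1];v=f["intrinsics"]@w[:3];return v[:2]/v[2]
    # dark-knob centroid by contour in window round expected place
    ce=pr(0,0,120);dark=(px.max(-1)<45);u=np.indices(dark.shape);w=dark&k
    n=np.argwhere(w)[:,::-1];(cx,cy),_,_=cv2.minAreaRect(n.astype(np.float32))
    print("knob px",(round(cx,1),round(cy,1)),"expected if up",ce.round(1),"px per 5mm X",(pr(5,0,120)-ce).round(2))
    im.append(cv2.resize(f['pixels'][b[1]:b[1]+120,b[0]:b[0]+120,::-1],(400,400)))
cv2.imwrite("pics/crop6.png",np.hstack(im));togo([552,-208,120])
E
python3 lev.py
```

```text
side knob X [-14.6  -9.    1.7] Y [-17.7   5.7  18. ] Z [108.3 124.6 129.4] 130 cheek X [-38.5  -7.6  33.8] plate X [-65.8 -19.9  61.1]
yellow -1.6 9.7 74.0 6
knob px (286.8, 114.2) expected if up [284. 113.] px per 5mm X [-2.   -0.71]
scene knob X [-10.7   0.4   6.3] Y [-18.8   2.1  17.5] Z [105.1 123.4 129.1] 189 cheek X [-32.5   7.6  39.3] plate X [-61.4  31.1  66.1]
yellow 0.3 -1.6 71.9 15
knob px (159.8, 171.9) expected if up [160.1 171.4] px per 5mm X [-1.89  1.23]
t 11.33 pos [ 424.4 -151.1  211. ] rot [ 1.7996e+02 -5.0000e-02  1.5640e+02] F [ 0.6 -0.2  0.3] w 63.8
units in tool axes to [552, -208, 120] [-3.5  -0.03  2.27]
```

View pics/crop6.png

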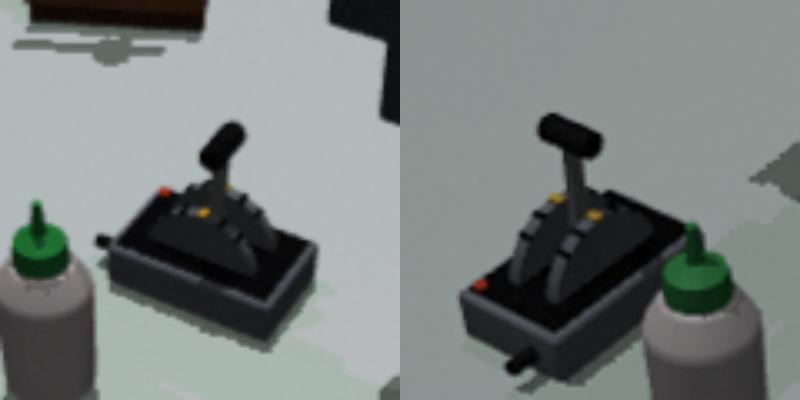

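In crop6 the lever is near upright: left knob at (222,145), right knob at (570,135), and the yellow marks at (204,212)/(228,188) and (556,198)/(594,215). It may be a few mm short, so I'll measure against the yellow marks to cancel the calibration bias.

```bash
cat > lev2.py <<'E'
from h import *
C=np.array([552.1,-208.1]);y=np.radians(-24);ex=np.array([np.cos(y),np.sin(y)]);ey=np.array([-ex[1],ex[0]])
for nm in("side","scene"):
    f=grab(nm);px=f["pixels"].astype(int);T=np.linalg.inv(f["cam_to_world"])
    def pr(x,yy,z):
        w=T@np.r_[C+x*ex+yy*ey,z,1];v=f["intrinsics"]@w[:3];return v[:2]/v[2]
    v,u=np.indices(px.shape[:2])
    def blobs(m,c,r):
        m=m&(np.hypot(u-c[0],v-c[1])<r);n,l,s,ce=cv2.connectedComponentsWithStats(m.astype(np.uint8))
        return sorted([(int(s[i,4]),ce[i].round(2).tolist()) for i in range(1,n) if s[i,4]>1],reverse=True)[:3]
    ck=pr(0,0,120);cy=pr(0,0,72)
    print(nm,"knob",blobs(px.max(-1)<50,ck,12),"exp",ck.round(2),"ends",pr(0,18,120).round(1),pr(0,-18,120).round(1))
    print(" yellow",blobs((px[...,0]-px[...,2]>45)&(px[...,1]-px[...,2]>25),cy,14),"exp",[pr(0,s,72).round(2).tolist() for s in(14,-14)],"d/mm",((pr(5,0,120)-ck)/5).round(3),"dy/mm",((pr(0,5,120)-ck)/5).round(3),"dz/mm",((pr(0,0,125)-ck)/5).round(3))
E
python3 lev2.py
```

```text
side knob [(130, [286.05, 114.96])] exp [284.01 112.99] ends [280.  117.5] [287.9 108.6]
 yellow [(8, [280.75, 133.12])] exp [[280.43, 133.69], [286.34, 126.79]] d/mm [-0.401 -0.143] dy/mm [-0.22   0.247] dz/mm [ 0.013 -0.375]
scene knob [(191, [160.72, 172.14])] exp [160.05 171.42] ends [167.1 174.6] [153.1 168.3]
 yellow [(10, [167.9, 194.1]), (10, [156.5, 189.0])] exp [[168.52, 194.38], [157.91, 189.41]] d/mm [-0.377  0.247] dy/mm [0.39  0.175] dz/mm [-0.067 -0.44 ]
```

Relative to the yellow marks, both views put the knob about 4 mm (0.045 rad) short. I'll re-pinch it more firmly and nudge it.

Request:
send_rows(
  steps=[
    [[-0.85,0,0,0,0.7],[-0.85,0,0,0,0.7],[-0.85,0,0,0,0.7],[-0.85,-0.03,0,0,0.7],[0,0,0.7,0,0.7]],
  ],
)

```text
time_s: 11.85
ee_pos: [562.3, -213.0, 186.4]
ee_rot: [180.0, 1.0, 156.4]
force: [1.6, -0.5, 0.1]
gripper_width: 64.1
gripper_force: 0.0
```

Request:
send_rows(
  steps=[
    [[0,0,0.8,0,0.7],[0,0,0,0,0.7],[0,0,0,0,0.7]],
  ],
)

```text
time_s: 12.1
ee_pos: [551.4, -208.3, 148.6]
ee_rot: [180.0, -0.3, 156.4]
force: [0.1, 0.2, 0.3]
gripper_width: 63.9
gripper_force: 0.0
```

```bash
python3 -c "
from h import *;togo([548.4,-206.5,102])"
```

```text
t 12.1 pos [ 551.4 -208.3  148.6] rot [179.99  -0.25 156.37] F [0.1 0.2 0.3] w 63.9
units in tool axes to [548.4, -206.5, 102] [0.08 0.01 1.17]
```

Request:
send_rows(
  steps=[
    [[0.06,0.01,0.4,0,0.7],[0,0,0.4,0,0.7],[0,0,0.35,0,0.7],[0,0,0,0,0.7],[0,0,0,0,0.7]],
  ],
)

```text
time_s: 12.52
ee_pos: [550.5, -207.4, 106.0]
ee_rot: [180.0, 0.1, 156.4]
force: [1.4, -0.9, -0.6]
gripper_width: 63.9
gripper_force: 0.0
```

Request:
send_rows(
  steps=[
    [[0,0,0,0,0.2],[0,0,0,0,0.2],[0,0,0,0,0.2],[0,0,0,0,0.2],[0,0,0,0,0.2]],
  ],
  squeeze=25,
)

```text
time_s: 12.93
ee_pos: [549.4, -208.2, 105.3]
ee_rot: [-179.9, 0.1, 156.4]
force: [-1.1, -2.3, 2.4]
gripper_width: 35.6
gripper_force: 25.0
```

Request:
send_rows(
  steps=[
    [[-0.04,0,0,0,0.2],[-0.04,0,0,0,0.2],[-0.03,0,0,0,0.2],[0,0,0,0,0.2],[0,0,0,0,0.2]],
  ],
)

```text
time_s: 13.35
ee_pos: [551.9, -209.3, 105.3]
ee_rot: [-179.9, -0.2, 156.4]
force: [-5.4, -2.2, 7.6]
gripper_width: 35.5
gripper_force: 25.0
```

```bash
python3 -c "
from h import *;togo([552.1,-208.1,102])"
```

```text
t 13.35 pos [ 551.9 -209.3  105.3] rot [-1.7990e+02 -1.6000e-01  1.5639e+02] F [-5.4 -2.2  7.6] w 35.5
units in tool axes to [552.1, -208.1, 102] [0.01 0.03 0.08]
```

Request:
send_rows(
  steps=[
    [[-0.05,0,0,0,0.2],[0,0,0,0,0.2],[0,0,0,0,0.2]],
  ],
)

```text
time_s: 13.6
ee_pos: [553.7, -210.1, 105.3]
ee_rot: [-179.9, -0.2, 156.4]
force: [-5.1, -2.0, 6.8]
gripper_width: 35.3
gripper_force: 25.0
```

Request:
send_rows(
  steps=[
    [[0,0,0,0,0.7],[0,0,0,0,0.7],[0,0,0,0,0.7],[0,0,-0.4,0,0.7],[0,0,-0.6,0,0.7]],
  ],
)

```text
time_s: 14.02
ee_pos: [553.9, -208.6, 142.2]
ee_rot: [180.0, -0.3, 156.4]
force: [1.1, 0.9, 0.6]
gripper_width: 63.0
gripper_force: 0.0
```

Request:
send_rows(
  steps=[
    [[0,0,-0.8,0,0.7],[0.6,0,-0.6,0,0.7],[1,0,0,0,0.7],[1,0,0,0,0.7],[0.5,0,0,0,0.7]],
  ],
)

```text
time_s: 14.43
ee_pos: [438.0, -158.0, 200.5]
ee_rot: [180.0, -0.1, 156.4]
force: [-1.5, -0.7, 1.1]
gripper_width: 63.8
gripper_force: 0.0
```

```bash
python3 lev2.py; python3 lev.py
```

```text
side knob [(127, [284.26, 114.25])] exp [284.01 112.99] ends [280.  117.5] [287.9 108.6]
 yellow [(7, [280.57, 133.29]), (6, [287.17, 125.83])] exp [[280.43, 133.69], [286.34, 126.79]] d/mm [-0.401 -0.143] dy/mm [-0.22   0.247] dz/mm [ 0.013 -0.375]
scene knob [(184, [159.12, 172.97])] exp [160.05 171.42] ends [167.1 174.6] [153.1 168.3]
 yellow [(10, [156.5, 189.0]), (7, [167.71, 194.43])] exp [[168.52, 194.38], [157.91, 189.41]] d/mm [-0.377  0.247] dy/mm [0.39  0.175] dz/mm [-0.067 -0.44 ]
side knob X [-10.2  -4.    6.5] Y [-17.9   3.5  18.7] Z [107.3 125.  129.3] 129 cheek X [-37.8  -6.2  33.7] plate X [-65.3 -21.6  61.3]
yellow -0.7 -3.2 73.0 9
knob px (284.8, 113.2) expected if up [284. 113.] px per 5mm X [-2.   -0.71]
scene knob X [-6.   5.4 10.7] Y [-18.8   2.3  18. ] Z [106.3 122.9 128.8] 189 cheek X [-32.7   7.4  38.6] plate X [-60.4  30.9  65.9]
yellow 1.3 -2.2 72.9 13
knob px (159.0, 171.5) expected if up [160.1 171.4] px per 5mm X [-1.89  1.23]
t 14.63 pos [ 442.3 -159.9  200.9] rot [1.7997e+02 1.1000e-01 1.5638e+02] F [ 0.4 -1.1  0.6] w 63.8
units in tool axes to [552, -208, 120] [-2.99 -0.    2.03]
```

View pics/crop6.png

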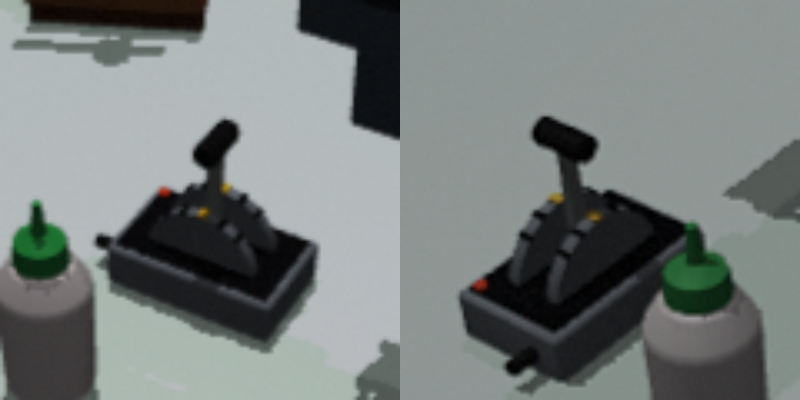

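In the new crop the lever stands straight up between the yellow marks: left knob at (216,143), right knob at (565,139). Both views agree to within 1 mm. The robot is clear and nothing else has moved, so I'll hand in.

```bash
python3 chk.py; python3 -c "
from h import *;print(env.job_done())"
```

```text
side patch X [-119.3 -105.   -90.5] Y [-36.5  36. ] 647 [329.66151468 280.75579598]
scene patch X [-120.9 -105.3  -91.4] Y [-36.7  34.8] 304 [355.24671053 189.76644737]
the job is handed in; nothing more can be done
None
```

I slid the cover shut first (patch within about 0.5 mm of its shut position), then set the dimmer lever straight up (knob within about 1 mm of the yellow mark after one small correction), left the jar, bottle and knife alone, and handed the job in at about 15 s.

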